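# Unplug the stick blender's battery pack from its charging dock

## Robot

A 6-joint arm with a two-finger parallel gripper is mounted at the origin on the work surface. World frame = base frame: x ahead of the robot, y to its left, z up, the work surface at z = 0. Lengths are in m, angles in rad, forces in N, time in s.
With the tool pointing down it reaches from about 0.3 to 0.775 m from the base axis. Payload 14.6 kg.
Tool frame: the origin (TCP) lies at the very end of the fingers, on their centre line; the grasp point (between the pads) lies 19 mm behind it; y points along the fingers, x is the direction in which the jaws open and shut, and the axes are right-handed (so a half turn about y gives the same grasp; the last joint's range is limited). The gripper opens to 94 mm and grips with 3 to 60 N. Pads are 16 mm wide; open, the fingers measure 119 mm over their backs; the gripper's body (75 mm by 177 mm) begins 78 mm behind the grasp point.
Start: joints at [-1.331, 0.3, 1.521, -0, 1.321, -0.067], TCP at [0.166, -0.524, 0.205] pointing down, gripper open.
Joint ranges: [-3.03, 3.03], [-0.79, 2.21], [0.23, 2.52], [-1.04, 4.18], [0, 3.07], [-2.55, 2.55]. Speed limits (rad/s): [2.22, 2.22, 2.57, 3.14, 3.14, 3.14].

## Interface

Orientations are given as [roll, pitch, yaw] about the fixed x, y, z axes, in that order (R = Rz(yaw) Ry(pitch) Rx(roll)).
In Python, from station import get_obs, cams, hand_in gives the robot as it stands. The module is installed in compiled form; this text tells all that it offers.
- The arm moves only by the tool step_arm, never from a script. Its argument "plan" is a list of rows, each an object with "grip": the closure, from -1 (fully open) to 1 (shut), so that 0 is half open; "slide": the shift along the tool's x, y, z in m, a list of three; "spin": the turn about the tool's y in degrees. A call has 1 to 20 rows; each row shifts and turns the commanded pose from where the row before left it, along the tool's axes as they then stand; what a row does not reach is not made up. A row lasts 1/12 s, in which the tool goes at most 41.7 mm and 7.16 degrees, less where a joint would pass 70% of its speed; a pose out of reach is approached as far as the arm can. A call is refused whole if a number of a shift passes 0.0417 or a number of a turn 7.16, either way. A call with a gripper value outside its range is refused whole. The fingers move at their own pace and stop on an object; "force" is the grip in N (left out, the last holds). Time passes only in rows, so rows that do not move let the fingers close. It gives the time, the measured TCP pose, the force and the opening at its end, in the units of the state.
- get_obs(): the state, without advancing time (a new reading comes with each control period).
- cams.camera(name): name is "side" or "top" or "wrist"; returns the picture (420x560x3 uint8, blue, green, red); there is no depth.
- cams.calibration(name): a dict with "K" (3x3 intrinsics, pixels), "T" (4x4, takes a point from camera to world coordinates). Camera axes: x right, y up, looking along -z (the intrinsics and any distortion apply to the point x, -y, -z); pixel columns grow to the right and rows downward; lengths in m; the calibration is good to about 2 mm. A picture is of the moment at which its call begins: read the wrist's pose just before it. calibration takes no time and is no camera call; for the wrist camera it gives the pose at the moment of the call.
- hand_in(): hands the job in, once; it reports no verdict.
The state is a dict: "time_s": time; "qpos": joint angles; "joint_vel": joint speeds; "tau": joint torques, N m; "ee_pos": TCP position; "eef_rot": TCP orientation; "force": force on the tool from outside, world axes, zero at the start; "moment": the same for the moment, N m; "grip_width": finger opening in m.
Only numpy, scipy, OpenCV 4.12 (cv2) and the standard library are available. Lean on these libraries where they do the work, as an engineer would, in place of code of your own. Each camera call takes 0.05 s, during which the arm holds its last target.

## Task

Pull the square-cornered battery pack out of the slanted charging dock and set it down gently in the steel tray, without dropping it. Leave the round pack plugged in the dock, and do not disturb the jar, the carton or the mug.

Things in the scene. Friction and masses are not known exactly. Their poses are not given: they have to be found in the camera images.
- pack_center (a point): Centre of the pack to move: black square-cornered block 46 x 34 x 90 mm (own x, y, z), about 0.25 kg. z runs along it from plug end to free top; the centre is 45 mm from either end. At the start 62 mm stick out of a bay, leaning 35 deg from vertical towards the dock's -x. Grip the flat faces 34 mm apart, closing along its y (1 mm ribs). It stands stably on its plug end.
- pack_plug (a point): Middle of that pack's plug end, 45 mm below its centre along its z; same axes. 28 mm of it sit in the bay, where two sprung balls catch in grooves across its x faces: pulling it out along its +z takes up to about 15 N over the first 8 mm, then a little friction; after 30 mm it is free.
- round_pack_center (a point): Centre of the other pack, to be left alone: a black domed cylinder 42 mm in diameter, 90 mm long, plugged into the dock's other bay, leaning parallel to the first, 120 mm from it along the dock's y. Which bay holds which pack varies.
- dock: Grey charging dock, fixed, 250 mm wide (its y); origin on the counter under its middle, z up. Its slanted top, 100 mm up the slope, faces up and towards its -x (about the robot's right), its normal 35 deg from vertical, its middle 78 mm above the counter. Bays at y = -60 and +60 mm.
- shelf_edge (a point): Middle of the front edge of the open wire shelf over the dock: rails of 8 mm steel rod along the dock's y, 258 mm long, 243 to 251 mm above the counter, the first here, 17 mm before the dock's origin (its -x), the others 48 and 95 mm behind it. A gripper pointing straight down at the packs would hit it; one leaning 35 deg like them, its wrist away from the shelf, clears it.
- tray: Open steel tray, fixed to the counter, 265 mm (its x) x 162 mm (its y), 40 mm high, walls and floor 4 mm; origin at the centre of its underside, z up. It lies to the robot's right of the dock.
- jar_center (a point): Bystander: centre of a glass jar, 56 mm in diameter, 85 mm high, standing on the robot's side of dock and tray.
- carton_center (a point): Bystander: centre of a paper carton 50 x 80 x 120 mm, standing upright beyond dock and tray.
- mug_center (a point): Bystander: centre of a white mug, 80 mm in diameter, 90 mm high, standing beyond dock and tray.
There are look-alikes about, which are no part of the job. What is shaped like the part that bears pack_center but purple, white or yellow is not meant.

How it is judged:
By the outcome, as a careful person would: the job done as asked, in the order asked, and still so for the second after the job is handed in, with the robot touching nothing.
It also fails if it takes over 45 s, if anything falls off the work surface, if the arm or the gripper's body presses on something with over 40 N, if the wrist force passes 120 N, or if a joint passes its speed limit or range.

## Working session

There is one attempt and no reset: what is moved stays moved. The work goes in short steps, Python scripts to look and compute and a tool call to move; the robot and the scene stay as the last step left them, time stands still between calls to the robot, and variables do not carry over. Pictures are saved under pics/ and viewed, and the job is handed in when it is done.

Besides the shell and the picture viewer there is one more tool, called after "Call:" by a JSON object that holds its "fn" and its "kwargs", one argument or row to a line. step_arm: Moves the arm, as the interface text tells. Its arguments: {"type":"object","properties":{"plan":{"type":"array","items":{"type":"object","properties":{"grip":{"type":"number"},"slide":{"type":"array","items":{"type":"number"}},"spin":{"type":"number"}}}},"force":{"type":"number"}},"required":["plan"]}

```bash
mkdir -p pics; python3 - <<'E'
from station import get_obs, cams
import cv2,numpy as np
np.set_printoptions(precision=4,suppress=True)
print(get_obs())
for n in ["side","top","wrist"]:
    c=cams.calibration(n); print(n,c)
    cv2.imwrite(f"pics/{n}0.png",cams.camera(n))
E
```

```text
{'time_s': 0.0, 'qpos': array([-1.3306,  0.3005,  1.5216, -0.    ,  1.3207, -0.0666]), 'joint_vel': array([ 0.0014,  0.0005,  0.0014, -0.0002,  0.0005, -0.0001]), 'tau': array([  0.0039, -53.18  , -35.2735,   0.071 ,   0.0244,  -0.0001]), 'ee_pos': array([ 0.166 , -0.5241,  0.2049]), 'eef_rot': array([-1.5707,  0.0012, -1.264 ]), 'force': array([-0.5482, -0.1443,  0.1954]), 'moment': array([-0.0308,  0.0147,  0.0017]), 'grip_width': 0.09387152230908254}
side {'K': array([[523.729 ,   0.    , 279.6021],
       [  0.    , 523.729 , 215.7354],
       [  0.    ,   0.    ,   1.    ]]), 'T': array([[-0.6991,  0.4959, -0.5152, -0.0519],
       [-0.7148, -0.4655,  0.5219,  0.6626],
       [ 0.019 ,  0.7331,  0.6799,  0.9028],
       [ 0.    ,  0.    ,  0.    ,  1.    ]])}
top {'K': array([[457.9598,   0.    , 280.5819],
       [  0.    , 457.9598, 214.8671],
       [  0.    ,   0.    ,   1.    ]]), 'T': array([[ 0.0089,  0.9854, -0.1701,  0.3568],
       [-0.9995,  0.014 ,  0.0287,  0.0796],
       [ 0.0307,  0.1697,  0.985 ,  1.1111],
       [ 0.    ,  0.    ,  0.    ,  1.    ]])}
wrist {'K': array([[334.2826,   0.    , 279.6597],
       [  0.    , 334.2826, 213.1587],
       [  0.    ,   0.    ,   1.    ]]), 'T': array([[ 0.3027,  0.9204,  0.2477,  0.239 ],
       [-0.9531,  0.2926,  0.0776, -0.5015],
       [-0.0011, -0.2595,  0.9657,  0.3841],
       [ 0.    ,  0.    ,  0.    ,  1.    ]])}
```

View pics/side0.png

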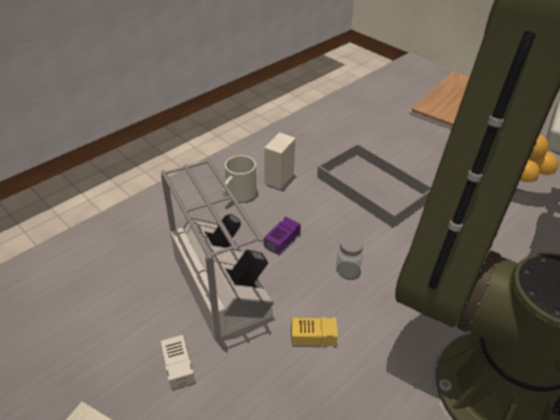

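View pics/top0.png

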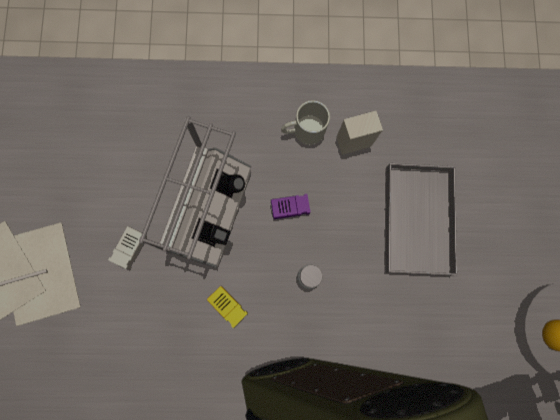

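View pics/wrist0.png

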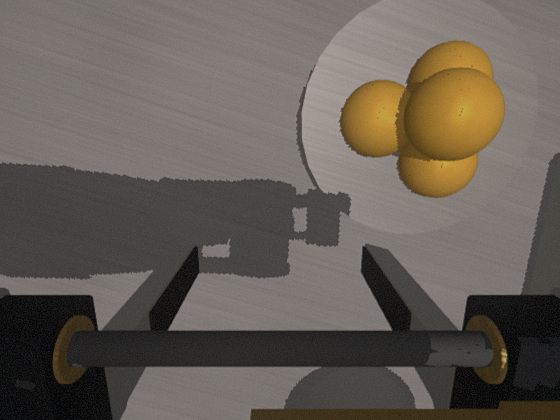

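The side and top views show two black packs in the dock. In the top view, the one at (213,233) looks square and the one at (230,184) looks domed. The purple (290,207), yellow (227,307) and white (127,247) ones are look-alikes. The jar is at (311,277), the mug at (312,118), the carton at (362,128) and the tray at (422,220). I'll enlarge the dock to confirm which pack is square.

```bash
python3 - <<'E'
import cv2,numpy as np
a=cv2.imread("pics/top0.png")[110:280,130:260]; b=cv2.imread("pics/side0.png")[190:340,160:290]
f=lambda i:cv2.convertScaleAbs(cv2.resize(i,(390,560) if i is a else (400,460),interpolation=cv2.INTER_CUBIC),alpha=1.8,beta=15)
A=f(a);B=f(b);o=np.zeros((560,795,3),np.uint8);o[:,:390]=A;o[:460,395:]=B
cv2.imwrite("pics/crop0.png",o)
E
```

```text
(no output)
```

View pics/crop0.png

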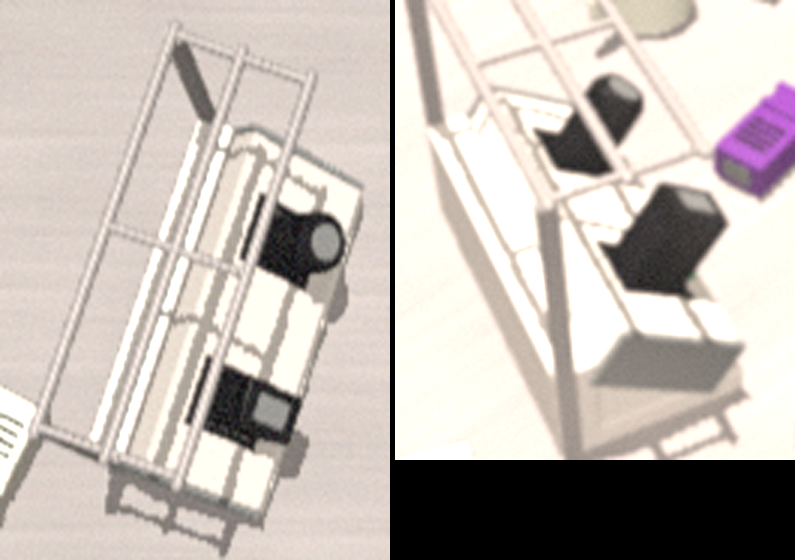

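```bash
cat > h.py <<'E'
import numpy as np,cv2
from station import cams,get_obs
from scipy.spatial.transform import Rotation as R
np.set_printoptions(precision=4,suppress=True)
C={n:cams.calibration(n) for n in("side","top")}
def ray(c,p):
    K,T=c["K"],c["T"]; d=np.array([(p[0]-K[0,2])/K[0,0],-(p[1]-K[1,2])/K[1,1],-1]); return T[:3,3],T[:3,:3]@d
def plane(c,p,z):
    o,d=ray(c,p); return o+d*(z-o[2])/d[2]
def tri(a,b):
    (o1,d1),(o2,d2)=a,b; s,*_=np.linalg.lstsq(np.stack([d1,-d2],1),o2-o1,rcond=None)
    p,q=o1+s[0]*d1,o2+s[1]*d2; return (p+q)/2,np.linalg.norm(p-q)
def proj(c,X):
    K,T=c["K"],c["T"]; v=T[:3,:3].T@(np.asarray(X)-T[:3,3]); return K[0,0]*v[0]/-v[2]+K[0,2],-K[1,1]*v[1]/-v[2]+K[1,2]
E
python3 - <<'E'
from h import *
a=(234,132.8);b=(190,258.1)
A=plane(C["top"],a,.247);B=plane(C["top"],b,.247)
print("rail",A,B,np.linalg.norm(A-B)); u=(B-A)/np.linalg.norm(B-A); print("y dir",u,"mid",(A+B)/2)
# label blobs: grey pixels inside the black pack
for n,(x,y) in {"top":(220.7,234.8),"side":(258.2,255.9)}.items():
    print(n,plane(C[n],(x,y),.1288))
print(tri(ray(C["top"],(220.7,234.8)),ray(C["side"],(258.2,255.9))))
# tray corners at rim height z=.04
for p in [(388,165),(456,166),(456,275),(387,275)]: print("tray",plane(C["top"],p,.04))
print("jar",plane(C["top"],(311,277),.085),"mug",plane(C["top"],(313,117),.09),"carton",plane(C["top"],(363,125),.12))
t=cv2.imread("pics/top0.png")
cv2.imwrite("pics/cropA.png",cv2.convertScaleAbs(cv2.resize(t[205:275,180:260],(800,700)[0:2],interpolation=cv2.INTER_CUBIC)[:600],alpha=1.8))
s=cv2.imread("pics/side0.png")
cv2.imwrite("pics/cropB.png",cv2.convertScaleAbs(cv2.resize(s[240:300,220:290],(700,600),interpolation=cv2.INTER_CUBIC),alpha=1.8))
E
```

```text
rail [0.6687 0.1477 0.247 ] [0.4214 0.2235 0.247 ] 0.2587078262236492
y dir [-0.9561  0.2929  0.    ] mid [0.545  0.1856 0.247 ]
top [0.481  0.1796 0.1288]
side [0.4793 0.1826 0.1288]
(array([0.4817, 0.1801, 0.125 ]), np.float64(0.0005113205769073193))
tray [ 0.6688 -0.2125  0.04  ]
tray [ 0.6692 -0.3802  0.04  ]
tray [ 0.4042 -0.3651  0.04  ]
tray [ 0.4025 -0.2018  0.04  ]
jar [ 0.3945 -0.0193  0.085 ] mug [ 0.7681 -0.0244  0.09  ] carton [ 0.7391 -0.136   0.12  ]
```

View pics/cropA.png

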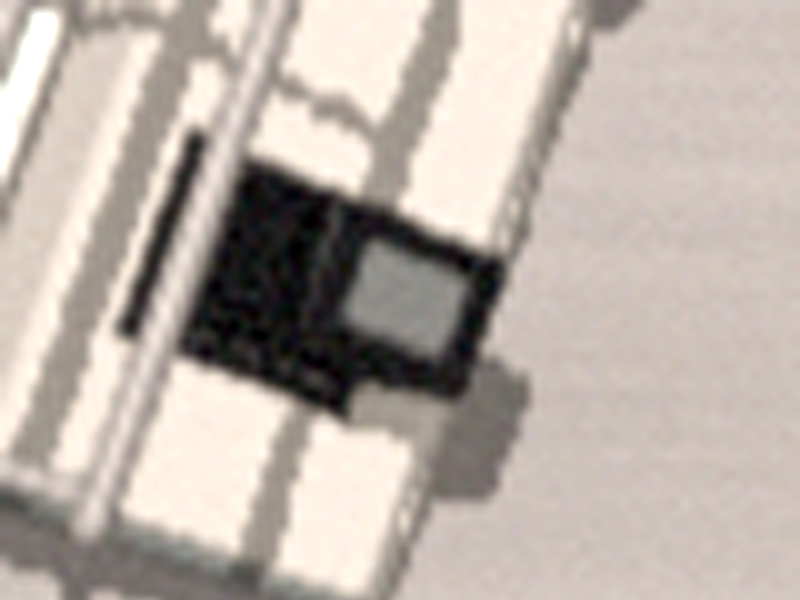

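View pics/cropB.png

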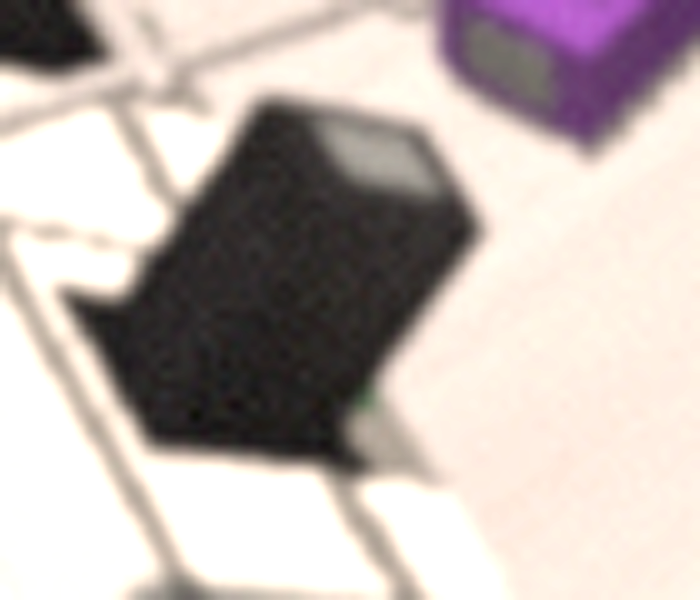

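The square-cornered pack is the nearer one, at top (220,235), with a flat rectangular end. The far one at (230,184) is domed. Two views put the middle of its top at about (0.481, 0.180, 0.127), against 0.129 expected, and the rail length measures 259 mm against 258, so the measurements hold.

The moves only slide and spin about the tool's axis, so there's no direct way to tilt the gripper to 35°. I'll check the geometry for a straight-down grip, and see how the arm responds near its reach limit.

Call:
{"fn": "step_arm", "kwargs": {
  "plan": [
    {"slide": [-0.025, -0.012, -0.0145], "grip": -1},
    {"slide": [-0.025, -0.012, -0.0145], "grip": -1},
    {"slide": [-0.025, -0.012, -0.0145], "grip": -1},
    {"slide": [-0.025, -0.012, -0.0145], "grip": -1},
    {"slide": [-0.025, -0.012, -0.0145], "grip": -1},
    {"slide": [-0.025, -0.012, -0.0145], "grip": -1},
    {"slide": [-0.025, -0.012, -0.0145], "grip": -1},
    {"slide": [-0.025, -0.012, -0.0145], "grip": -1},
    {"slide": [-0.025, -0.012, -0.0145], "grip": -1}
  ]
}}

```text
schema error: expected keys grip, slide, spin
```

```bash
python3 -c "
from h import *
o=get_obs();print(o['qpos'],o['ee_pos'],o['eef_rot'],o['time_s'])"
```

```text
[-1.3306  0.3004  1.5214 -0.      1.3207 -0.0666] [ 0.166  -0.5241  0.205 ] [-1.5708  0.0009 -1.264 ] 0.15
```

Call:
{"fn": "step_arm", "kwargs": {
  "plan": [
    {"slide": [-0.025, -0.012, -0.0145], "spin": 0, "grip": -1},
    {"slide": [-0.025, -0.012, -0.0145], "spin": 0, "grip": -1},
    {"slide": [-0.025, -0.012, -0.0145], "spin": 0, "grip": -1},
    {"slide": [-0.025, -0.012, -0.0145], "spin": 0, "grip": -1},
    {"slide": [-0.025, -0.012, -0.0145], "spin": 0, "grip": -1},
    {"slide": [-0.025, -0.012, -0.0145], "spin": 0, "grip": -1},
    {"slide": [-0.025, -0.012, -0.0145], "spin": 0, "grip": -1},
    {"slide": [-0.025, -0.012, -0.0145], "spin": 0, "grip": -1}
  ]
}}

```text
time_s: 0.82
ee_pos: [-0.0056, -0.3674, 0.3018]
eef_rot: [-1.571, 0.0, -1.264]
force: [-0.2, -0.6, 0.9]
grip_width: 0.0938
```

```bash
python3 -c "
from h import *
o=get_obs();print(o['qpos'],o['ee_pos'],o['eef_rot'],o['time_s'])"
```

```text
[-1.6857 -0.187   1.8131 -0.      1.5157 -0.4221] [-0.0056 -0.3674  0.3018] [-1.5708  0.0001 -1.2636] 0.8167
```

Call:
{"fn": "step_arm", "kwargs": {
  "plan": [
    {"slide": [-0.025, 0, -0.013], "spin": 0, "grip": -1},
    {"slide": [-0.025, 0, -0.013], "spin": 0, "grip": -1},
    {"slide": [-0.025, 0, -0.013], "spin": 0, "grip": -1},
    {"slide": [-0.025, 0, -0.013], "spin": 0, "grip": -1},
    {"slide": [-0.02, 0, 0.01], "spin": 0, "grip": -1},
    {"slide": [-0.02, 0, 0.01], "spin": 0, "grip": -1}
  ]
}}

```text
time_s: 1.32
ee_pos: [-0.0781, -0.2437, 0.3011]
eef_rot: [-1.57, 0.001, -1.266]
force: [-0.8, -0.3, -0.4]
grip_width: 0.0939
```

```bash
python3 -c "
from h import *
o=get_obs();print(o['qpos'],o['ee_pos'],o['eef_rot'],o['time_s'])"
```

```text
[-2.0243 -0.4779  2.0157 -0.      1.6045 -0.7583] [-0.0781 -0.2437  0.3011] [-1.5703  0.0006 -1.266 ] 1.3167
```

Call:
{"fn": "step_arm", "kwargs": {
  "plan": [
    {"slide": [0, -0.04, 0], "spin": 0, "grip": -1},
    {"slide": [0, -0.04, 0], "spin": 0, "grip": -1},
    {"slide": [0, -0.04, 0], "spin": 0, "grip": -1},
    {"slide": [0, -0.04, 0], "spin": 0, "grip": -1},
    {"slide": [0, -0.04, 0], "spin": 0, "grip": -1}
  ]
}}

```text
time_s: 1.73
ee_pos: [-0.0774, -0.2443, 0.5034]
eef_rot: [-1.571, -0.0, -1.264]
force: [-0.4, -0.6, 0.6]
grip_width: 0.094
```

```bash
python3 -c "
from h import *
o=get_obs();print(o['qpos'],o['ee_pos'],o['eef_rot'],o['time_s'])"
```

```text
[-2.021  -0.4009  1.5111  0.      2.0308 -0.7568] [-0.0774 -0.2443  0.5034] [-1.5712 -0.0004 -1.2641] 1.7333
```

Call:
{"fn": "step_arm", "kwargs": {
  "plan": [
    {"slide": [0.008, 0, 0], "spin": -6.9, "grip": -1},
    {"slide": [0.008, 0, 0], "spin": -6.9, "grip": -1},
    {"slide": [0.008, 0, 0], "spin": -6.9, "grip": -1},
    {"slide": [0.008, 0, 0], "spin": -6.9, "grip": -1},
    {"slide": [0.008, 0, 0], "spin": -6.9, "grip": -1},
    {"slide": [0.008, 0, 0], "spin": -6.9, "grip": -1},
    {"slide": [0.008, 0, 0], "spin": -6.9, "grip": -1},
    {"slide": [0.008, 0, 0], "spin": -6.9, "grip": -1},
    {"slide": [0.036, 0, 0.015], "spin": 0, "grip": -1},
    {"slide": [0.036, 0, 0.015], "spin": 0, "grip": -1},
    {"slide": [0.036, 0, 0.015], "spin": 0, "grip": -1},
    {"slide": [0.036, 0, 0.015], "spin": 0, "grip": -1},
    {"slide": [0.036, 0, 0.015], "spin": 0, "grip": -1},
    {"slide": [0.036, 0, 0.015], "spin": 0, "grip": -1},
    {"slide": [0.036, 0, 0.015], "spin": 0, "grip": -1},
    {"slide": [0.036, 0, 0.015], "spin": 0, "grip": -1},
    {"slide": [0.036, 0, 0.015], "spin": 0, "grip": -1},
    {"slide": [0.036, 0, 0.015], "spin": 0, "grip": -1}
  ]
}}

```text
time_s: 3.23
ee_pos: [0.3488, -0.2539, 0.5013]
eef_rot: [-1.571, -0.0, -0.3]
force: [0.2, -1.3, 0.0]
grip_width: 0.0942
```

```bash
python3 -c "
from h import *
o=get_obs();print(o['qpos'],o['ee_pos'],o['eef_rot'],o['time_s'])"
```

```text
[-0.7142 -0.0031  1.1972 -0.      1.9473 -0.4143] [ 0.3488 -0.2539  0.5013] [-1.5709 -0.0001 -0.2999] 3.2333
```

Call:
{"fn": "step_arm", "kwargs": {
  "plan": [
    {"slide": [-0.011, 0, 0.036], "spin": 0, "grip": -1},
    {"slide": [-0.011, 0, 0.036], "spin": 0, "grip": -1},
    {"slide": [-0.011, 0, 0.036], "spin": 0, "grip": -1},
    {"slide": [-0.011, 0, 0.036], "spin": 0, "grip": -1},
    {"slide": [-0.011, 0, 0.036], "spin": 0, "grip": -1},
    {"slide": [-0.011, 0, 0.036], "spin": 0, "grip": -1},
    {"slide": [-0.011, 0, 0.036], "spin": 0, "grip": -1},
    {"slide": [-0.011, 0, 0.036], "spin": 0, "grip": -1},
    {"slide": [-0.011, 0, 0.036], "spin": 0, "grip": -1},
    {"slide": [-0.011, 0, 0.036], "spin": 0, "grip": -1},
    {"slide": [-0.011, 0, 0.036], "spin": 0, "grip": -1},
    {"slide": [-0.011, 0, 0.036], "spin": 0, "grip": -1},
    {"slide": [-0.023, 0, 0.032], "spin": 0, "grip": -1},
    {"slide": [-0.023, 0, 0.032], "spin": 0, "grip": -1},
    {"slide": [-0.023, 0, 0.032], "spin": 0, "grip": -1},
    {"slide": [-0.023, 0, 0.032], "spin": 0, "grip": -1},
    {"slide": [-0.023, 0, 0.032], "spin": 0, "grip": -1},
    {"slide": [-0.023, 0, 0.032], "spin": 0, "grip": -1},
    {"slide": [-0.023, 0, 0.032], "spin": 0, "grip": -1},
    {"slide": [-0.023, 0, 0.032], "spin": 0, "grip": -1}
  ]
}}

```text
time_s: 4.9
ee_pos: [0.2474, 0.4975, 0.5012]
eef_rot: [-1.571, 0.0, -0.3]
force: [0.8, -0.4, 0.5]
grip_width: 0.0942
```

```bash
python3 -c "
from h import *
o=get_obs();print(o['qpos'],o['ee_pos'],o['eef_rot'],o['time_s'])"
```

```text
[ 1.0434  0.3109  0.836  -0.      1.9949  1.3436] [0.2474 0.4975 0.5012] [-1.571   0.     -0.3003] 4.9
```

Call:
{"fn": "step_arm", "kwargs": {
  "plan": [
    {"slide": [-0.023, 0, 0.03], "spin": 0, "grip": -1},
    {"slide": [-0.023, 0, 0.03], "spin": 0, "grip": -1},
    {"slide": [-0.023, 0, 0.03], "spin": 0, "grip": -1},
    {"slide": [-0.022, 0, 0.03], "spin": 0, "grip": -1},
    {"slide": [0, 0, 0.02], "spin": 0, "grip": -1},
    {"slide": [0, 0, 0.02], "spin": 0, "grip": -1},
    {"slide": [0, 0, 0.02], "spin": 0, "grip": -1},
    {"slide": [0, 0, 0.02], "spin": 0, "grip": -1}
  ]
}}

```text
time_s: 5.57
ee_pos: [0.2147, 0.6625, 0.4722]
eef_rot: [-1.537, -0.001, -0.301]
force: [0.0, 0.6, 1.9]
grip_width: 0.0936
```

```bash
python3 -c "
from h import *
o=get_obs();print(o['qpos'],o['ee_pos'],o['eef_rot'],o['time_s'])"
```

```text
[1.2042 0.7535 0.2346 0.0018 2.1202 1.5061] [0.2147 0.6625 0.4722] [-1.5375 -0.0006 -0.301 ] 5.5667
```

The arm trades tilt for reach at its limit: the tool leaned 1.9° outward, which is the direction I need. I'll see whether it builds up.

Call:
{"fn": "step_arm", "kwargs": {
  "plan": [
    {"slide": [0, 0, 0.03], "spin": 0, "grip": -1},
    {"slide": [0, 0, 0.03], "spin": 0, "grip": -1},
    {"slide": [0, 0, 0.03], "spin": 0, "grip": -1}
  ]
}}

```text
time_s: 5.82
ee_pos: [0.225, 0.6969, 0.4384]
eef_rot: [-1.496, -0.001, -0.301]
force: [-0.0, 1.0, -0.2]
grip_width: 0.0942
```

```bash
python3 -c "
from h import *
o=get_obs();print(o['qpos'],o['ee_pos'],o['eef_rot'],o['time_s'])"
```

```text
[1.2072 0.8027 0.2346 0.0039 2.0298 1.5104] [0.225  0.6969 0.4384] [-1.4962 -0.0011 -0.3014] 5.8167
```

Call:
{"fn": "step_arm", "kwargs": {
  "plan": [
    {"slide": [0, -0.02, 0.04], "spin": 0, "grip": -1},
    {"slide": [0, -0.02, 0.04], "spin": 0, "grip": -1},
    {"slide": [0, -0.02, 0.04], "spin": 0, "grip": -1},
    {"slide": [0, -0.02, 0.04], "spin": 0, "grip": -1},
    {"slide": [0, -0.02, 0.04], "spin": 0, "grip": -1},
    {"slide": [0, -0.02, 0.04], "spin": 0, "grip": -1}
  ]
}}

```text
time_s: 6.32
ee_pos: [0.2315, 0.726, 0.4531]
eef_rot: [-1.361, -0.002, -0.301]
force: [-0.4, -0.2, 0.7]
grip_width: 0.0939
```

```bash
python3 -c "
from h import *
o=get_obs();print(o['qpos'],o['ee_pos'],o['eef_rot'],o['time_s'])"
```

```text
[1.2104 0.7891 0.2349 0.0109 1.9077 1.5157] [0.2315 0.726  0.4531] [-1.3607 -0.0022 -0.3008] 6.3167
```

Call:
{"fn": "step_arm", "kwargs": {
  "plan": [
    {"slide": [0, -0.016, 0.041], "spin": 0, "grip": -1},
    {"slide": [0, -0.016, 0.041], "spin": 0, "grip": -1},
    {"slide": [0, -0.016, 0.041], "spin": 0, "grip": -1},
    {"slide": [0, -0.016, 0.041], "spin": 0, "grip": -1},
    {"slide": [0, -0.016, 0.041], "spin": 0, "grip": -1},
    {"slide": [0, -0.016, 0.041], "spin": 0, "grip": -1},
    {"slide": [0, -0.016, 0.041], "spin": 0, "grip": -1},
    {"slide": [0, -0.016, 0.041], "spin": 0, "grip": -1},
    {"slide": [0, -0.016, 0.041], "spin": 0, "grip": -1},
    {"slide": [0, -0.016, 0.041], "spin": 0, "grip": -1},
    {"slide": [0, -0.016, 0.041], "spin": 0, "grip": -1},
    {"slide": [0, -0.016, 0.041], "spin": 0, "grip": -1}
  ]
}}

```text
time_s: 7.32
ee_pos: [0.2405, 0.764, 0.5241]
eef_rot: [-1.075, -0.004, -0.301]
force: [-0.3, 0.0, -0.2]
grip_width: 0.094
```

```bash
python3 -c "
from h import *
o=get_obs();print(o['qpos'],o['ee_pos'],o['eef_rot'],o['time_s'])"
```

```text
[1.212  0.7243 0.2356 0.0241 1.686  1.5213] [0.2405 0.764  0.5241] [-1.0746 -0.0038 -0.3014] 7.3167
```

Call:
{"fn": "step_arm", "kwargs": {
  "plan": [
    {"slide": [0, -0.016, 0.041], "spin": 0, "grip": -1},
    {"slide": [0, -0.016, 0.041], "spin": 0, "grip": -1},
    {"slide": [0, -0.016, 0.041], "spin": 0, "grip": -1},
    {"slide": [0, -0.016, 0.041], "spin": 0, "grip": -1},
    {"slide": [0, -0.016, 0.041], "spin": 0, "grip": -1}
  ]
}}

```text
time_s: 7.73
ee_pos: [0.2387, 0.7613, 0.5774]
eef_rot: [-0.954, -0.004, -0.302]
force: [0.3, 0.7, -0.4]
grip_width: 0.094
```

```bash
cat > st.py <<'E'
from h import *
o=get_obs();print(o['qpos'],o['ee_pos'],o['eef_rot'],o['time_s']);M=R.from_euler('xyz',o['eef_rot']).as_matrix();print(M)
E
python3 st.py; python3 - <<'E'
from h import *
# yaw check from dock lower front edge and rail
t=C["top"]
for a,b,z in [((250,167.7),(217.3,266.3),.049),((238.5,210),(218,265),.049)]:
    A,B=plane(t,a,z),plane(t,b,z); d=B-A; print(A,B,np.degrees(np.arctan2(d[1],d[0])))
# tray detail
cv2.imwrite("pics/cropT.png",cv2.convertScaleAbs(cv2.resize(cv2.imread("pics/top0.png")[155:285,375:470],(570,780),interpolation=cv2.INTER_CUBIC)[:600],alpha=1.5))
E
```

```text
[1.2107 0.6693 0.2355 0.0304 1.6209 1.5223] [0.2387 0.7613 0.5774] [-0.9544 -0.0042 -0.3017] 7.7333
[[ 0.9548  0.175   0.2402]
 [-0.2972  0.551   0.7798]
 [ 0.0042 -0.8159  0.5781]]
[0.6536 0.1229 0.049 ] [0.418  0.1932 0.049 ] 163.37221222056587
[0.5504 0.1478 0.049 ] [0.421  0.1917 0.049 ] 161.24471528635007
```

```bash
python3 - <<'E'
from h import *
o=get_obs();M=R.from_euler('xyz',o['eef_rot']).as_matrix();n=-M[:,1]
P=np.array([.4805,.1808,.128]);W=P+.30*n;print(W)
d=M.T@(W-o['ee_pos']);print(d, d/24)
E
```

```text
[0.428  0.0155 0.3728]
[ 0.4015 -0.2109 -0.6544] [ 0.0167 -0.0088 -0.0273]
```

View pics/cropT.png

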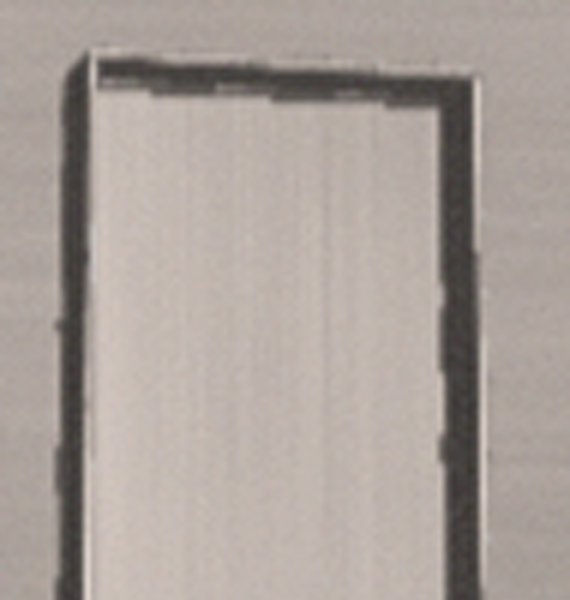

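Call:
{"fn": "step_arm", "kwargs": {
  "plan": [
    {"slide": [0.0167, -0.0088, -0.0273], "spin": 0, "grip": -1},
    {"slide": [0.0167, -0.0088, -0.0273], "spin": 0, "grip": -1},
    {"slide": [0.0167, -0.0088, -0.0273], "spin": 0, "grip": -1},
    {"slide": [0.0167, -0.0088, -0.0273], "spin": 0, "grip": -1},
    {"slide": [0.0167, -0.0088, -0.0273], "spin": 0, "grip": -1},
    {"slide": [0.0167, -0.0088, -0.0273], "spin": 0, "grip": -1},
    {"slide": [0.0167, -0.0088, -0.0273], "spin": 0, "grip": -1},
    {"slide": [0.0167, -0.0088, -0.0273], "spin": 0, "grip": -1},
    {"slide": [0.0167, -0.0088, -0.0273], "spin": 0, "grip": -1},
    {"slide": [0.0167, -0.0088, -0.0273], "spin": 0, "grip": -1},
    {"slide": [0.0167, -0.0088, -0.0273], "spin": 0, "grip": -1},
    {"slide": [0.0167, -0.0088, -0.0273], "spin": 0, "grip": -1},
    {"slide": [0.0167, -0.0088, -0.0273], "spin": 0, "grip": -1},
    {"slide": [0.0167, -0.0088, -0.0273], "spin": 0, "grip": -1},
    {"slide": [0.0167, -0.0088, -0.0273], "spin": 0, "grip": -1},
    {"slide": [0.0167, -0.0088, -0.0273], "spin": 0, "grip": -1},
    {"slide": [0.0167, -0.0088, -0.0273], "spin": 0, "grip": -1},
    {"slide": [0.0167, -0.0088, -0.0273], "spin": 0, "grip": -1}
  ]
}}

```text
time_s: 9.23
ee_pos: [0.3752, 0.2262, 0.4332]
eef_rot: [-0.955, -0.007, -0.301]
force: [0.0, 0.4, -0.4]
grip_width: 0.0942
```

```bash
python3 st.py; python3 - <<'E'
from h import *
o=get_obs();M=R.from_euler('xyz',o['eef_rot']).as_matrix();n=-M[:,1]
P=np.array([.4805,.1808,.128]);W=P+.30*n
d=M.T@(W-o['ee_pos']);print(d, d/8)
E
```

```text
[ 0.1233 -0.2727  1.6979  0.5559  1.4488  0.4288] [0.3752 0.2262 0.4332] [-0.9554 -0.0069 -0.3009] 9.2333
[[ 0.955   0.1765  0.2382]
 [-0.2964  0.5497  0.781 ]
 [ 0.0069 -0.8165  0.5773]]
[ 0.1119 -0.0572 -0.1866] [ 0.014  -0.0071 -0.0233]
```

Call:
{"fn": "step_arm", "kwargs": {
  "plan": [
    {"slide": [0.014, -0.0071, -0.0233], "spin": 0, "grip": -1},
    {"slide": [0.014, -0.0071, -0.0233], "spin": 0, "grip": -1},
    {"slide": [0.014, -0.0071, -0.0233], "spin": 0, "grip": -1},
    {"slide": [0.014, -0.0071, -0.0233], "spin": 0, "grip": -1},
    {"slide": [0.014, -0.0071, -0.0233], "spin": 0, "grip": -1},
    {"slide": [0.014, -0.0071, -0.0233], "spin": 0, "grip": -1},
    {"slide": [0.014, -0.0071, -0.0233], "spin": 0, "grip": -1},
    {"slide": [0.014, -0.0071, -0.0233], "spin": 0, "grip": -1},
    {"slide": [0, 0.03, 0], "spin": 0, "grip": -1},
    {"slide": [0, 0.03, 0], "spin": 0, "grip": -1},
    {"slide": [0, 0.03, 0], "spin": 0, "grip": -1},
    {"slide": [0, 0.03, 0], "spin": 0, "grip": -1},
    {"slide": [0, 0.03, 0], "spin": 0, "grip": -1},
    {"slide": [0, 0.03, 0], "spin": 0, "grip": -1}
  ]
}}

```text
time_s: 10.4
ee_pos: [0.4594, 0.1171, 0.2246]
eef_rot: [-0.957, -0.007, -0.301]
force: [0.3, -0.6, -0.9]
grip_width: 0.0942
```

```bash
python3 st.py; python3 - <<'E'
from h import *
c=cams.calibration("wrist"); i=cams.camera("wrist"); cv2.imwrite("pics/wrist1.png",cv2.convertScaleAbs(i,alpha=1.6)); np.savez("w1.npz",K=c["K"],T=c["T"])
print(proj(c,[.4805,.1808,.128])); cv2.imwrite("pics/side1.png",cams.camera("side"))
E
```

```text
[-0.1647  0.0201  1.9193  0.6611  1.1886 -0.1157] [0.4594 0.1171 0.2246] [-0.9572 -0.0067 -0.3015] 10.4
[[ 0.9549  0.1762  0.239 ]
 [-0.2969  0.5482  0.7819]
 [ 0.0067 -0.8176  0.5758]]
(np.float64(279.3629066539876), np.float64(209.66177736855127))
```

View pics/wrist1.png

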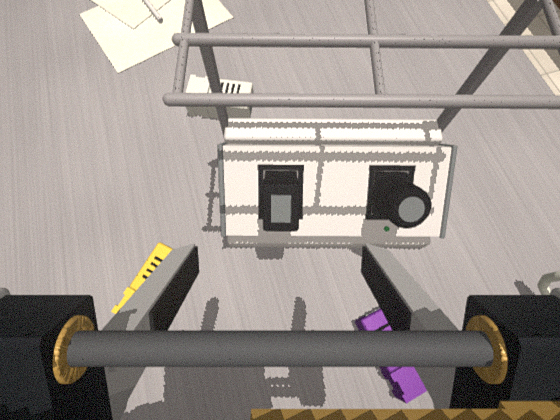

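View pics/side1.png

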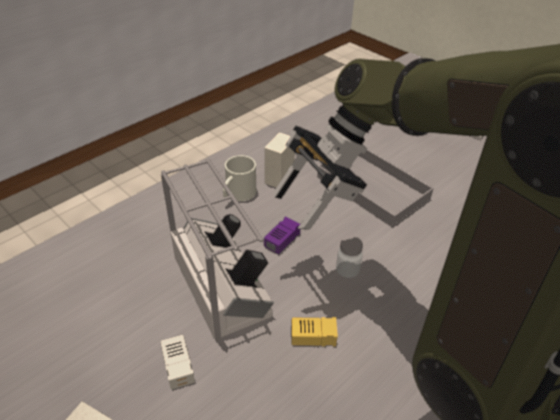

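The wrist view shows the square pack upright in the image, label centre (281,208) against (279,210) predicted, about 1 mm off. The domed one is at (411,205). The jaws line up with the pack.

```bash
python3 - <<'E'
from h import *
o=get_obs();M=R.from_euler('xyz',o['eef_rot']).as_matrix()
P=np.array([.4805,.1808,.128]);print(M.T@(P-o['ee_pos'])+[.001,.05,.001])
E
```

```text
[0.0039 0.1658 0.0012]
```

Call:
{"fn": "step_arm", "kwargs": {
  "plan": [
    {"slide": [0.004, 0.01, 0.001], "spin": 0, "grip": -1},
    {"slide": [0, 0.02, 0], "spin": 0, "grip": -1},
    {"slide": [0, 0.025, 0], "spin": 0, "grip": -1},
    {"slide": [0, 0.025, 0], "spin": 0, "grip": -1},
    {"slide": [0, 0.025, 0], "spin": 0, "grip": -1},
    {"slide": [0, 0.02, 0], "spin": 0, "grip": -1},
    {"slide": [0, 0.015, 0], "spin": 0, "grip": -1},
    {"slide": [0, 0.01, 0], "spin": 0, "grip": -1},
    {"slide": [0, 0.008, 0], "spin": 0, "grip": -1},
    {"slide": [0, 0.007, 0], "spin": 0, "grip": -1},
    {"slide": [0, 0, 0], "spin": 0, "grip": -1}
  ]
}}

```text
time_s: 11.42
ee_pos: [0.4922, 0.2067, 0.0907]
eef_rot: [-0.957, -0.005, -0.301]
force: [-0.3, 1.4, -0.2]
grip_width: 0.0939
```

```bash
python3 st.py; python3 - <<'E'
from h import *
cv2.imwrite("pics/wrist2.png",cv2.convertScaleAbs(cams.camera("wrist"),alpha=1.6))
E
```

```text
[ 0.0482  0.3021  1.9522  0.8169  0.8343 -0.2024] [0.4922 0.2067 0.0907] [-0.9569 -0.0046 -0.3009] 11.4167
[[ 0.9551  0.1743  0.2397]
 [-0.2964  0.5491  0.7814]
 [ 0.0046 -0.8174  0.5761]]
```

View pics/wrist2.png

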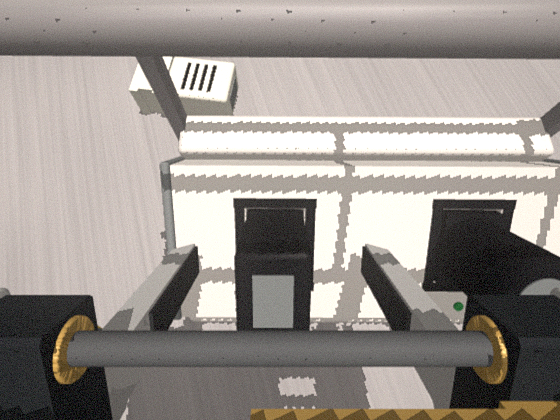

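The pack's centre is at column 272, and the fingertips' midpoint is at 280. That puts the tool about 3.5 mm off in x, so I'll correct that, then close.

Call:
{"fn": "step_arm", "kwargs": {
  "plan": [
    {"slide": [-0.0035, 0, 0], "spin": 0, "grip": -1},
    {"slide": [0, 0, 0], "spin": 0, "grip": -0.2},
    {"slide": [0, 0, 0], "spin": 0, "grip": 0.0},
    {"slide": [0, 0, 0], "spin": 0, "grip": 0.15},
    {"slide": [0, 0, 0], "spin": 0, "grip": 0.15}
  ],
  "force": 15
}}

```text
time_s: 11.88
ee_pos: [0.4888, 0.2075, 0.0912]
eef_rot: [-0.957, -0.005, -0.301]
force: [0.5, -0.3, -0.4]
grip_width: 0.0703
```

```bash
python3 st.py; python3 - <<'E'
from h import *
cv2.imwrite("pics/wrist3.png",cv2.convertScaleAbs(cams.camera("wrist"),alpha=1.6))
E
```

```text
[ 0.0504  0.2946  1.9611  0.8183  0.8317 -0.2025] [0.4888 0.2075 0.0912] [-0.9568 -0.005  -0.301 ] 11.8833
[[ 0.955   0.1747  0.2396]
 [-0.2965  0.549   0.7815]
 [ 0.005  -0.8174  0.5761]]
```

View pics/wrist3.png

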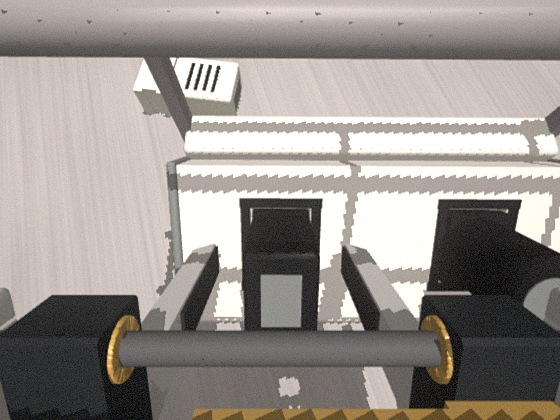

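Now it's centred (pack 244–318, tips 217–342). I'll close with low force first.

Call:
{"fn": "step_arm", "kwargs": {
  "plan": [
    {"slide": [0, 0, 0], "spin": 0, "grip": 0.4},
    {"slide": [0, 0, 0], "spin": 0, "grip": 0.6},
    {"slide": [0, 0, 0], "spin": 0, "grip": 0.7},
    {"slide": [0, 0, 0], "spin": 0, "grip": 1},
    {"slide": [0, 0, 0], "spin": 0, "grip": 1},
    {"slide": [0, 0, 0], "spin": 0, "grip": 1},
    {"slide": [0, 0, 0], "spin": 0, "grip": 1}
  ],
  "force": 15
}}

```text
time_s: 12.52
ee_pos: [0.4886, 0.2076, 0.0909]
eef_rot: [-0.957, -0.005, -0.301]
force: [-0.8, 0.5, 0.5]
grip_width: 0.0339
```

The opening is 33.9 mm, which matches the 34 mm pack. I'll raise the grip force and pull along the axis.

Call:
{"fn": "step_arm", "kwargs": {
  "plan": [
    {"slide": [0, 0, 0], "spin": 0, "grip": 1},
    {"slide": [0, 0, 0], "spin": 0, "grip": 1},
    {"slide": [0, -0.003, 0], "spin": 0, "grip": 1},
    {"slide": [0, -0.003, 0], "spin": 0, "grip": 1},
    {"slide": [0, -0.003, 0], "spin": 0, "grip": 1},
    {"slide": [0, -0.003, 0], "spin": 0, "grip": 1}
  ],
  "force": 50
}}

```text
time_s: 13.02
ee_pos: [0.4863, 0.201, 0.1002]
eef_rot: [-0.958, -0.004, -0.301]
force: [3.5, 4.2, -8.7]
grip_width: 0.034
```

```bash
python3 st.py; python3 - <<'E'
from h import *
cv2.imwrite("pics/wrist4.png",cv2.convertScaleAbs(cams.camera("wrist"),alpha=1.6))
E
```

```text
[ 0.0362  0.272   1.9637  0.802   0.8542 -0.1919] [0.4863 0.201  0.1002] [-0.9577 -0.004  -0.301 ] 13.0167
[[ 0.955   0.1737  0.2403]
 [-0.2965  0.5486  0.7818]
 [ 0.004  -0.8178  0.5754]]
```

View pics/wrist4.png

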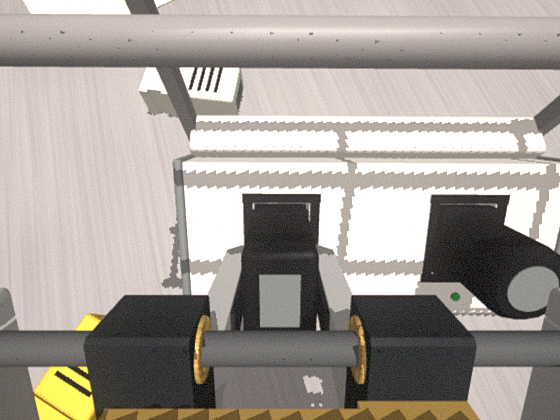

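The label hasn't moved relative to the fingers, so the pack is coming out with them. I'll keep pulling.

Call:
{"fn": "step_arm", "kwargs": {
  "plan": [
    {"slide": [0, -0.004, 0], "spin": 0, "grip": 1},
    {"slide": [0, -0.005, 0], "spin": 0, "grip": 1},
    {"slide": [0, -0.005, 0], "spin": 0, "grip": 1},
    {"slide": [0, -0.006, 0], "spin": 0, "grip": 1},
    {"slide": [0, -0.008, 0], "spin": 0, "grip": 1},
    {"slide": [0, -0.01, 0], "spin": 0, "grip": 1},
    {"slide": [0, -0.015, 0], "spin": 0, "grip": 1},
    {"slide": [0, -0.02, 0], "spin": 0, "grip": 1},
    {"slide": [0, -0.025, 0], "spin": 0, "grip": 1},
    {"slide": [0, -0.025, 0], "spin": 0, "grip": 1},
    {"slide": [0, -0.02, 0], "spin": 0, "grip": 1},
    {"slide": [0, -0.01, 0], "spin": 0, "grip": 1}
  ]
}}

```text
time_s: 14.07
ee_pos: [0.4599, 0.1157, 0.2283]
eef_rot: [-0.957, -0.008, -0.302]
force: [1.1, -0.2, -1.8]
grip_width: 0.0337
```

```bash
python3 st.py; python3 - <<'E'
from h import *
a=cams.camera("side");b=cams.camera("wrist");cv2.imwrite("pics/s5.png",cv2.convertScaleAbs(np.hstack([a[100:400,150:500],b[60:360,100:450]]),alpha=1.5))
E
```

```text
[-0.1678  0.0169  1.9135  0.6591  1.1966 -0.1126] [0.4599 0.1157 0.2283] [-0.9569 -0.0076 -0.3018] 14.0667
[[ 0.9548  0.1772  0.2388]
 [-0.2973  0.5481  0.7818]
 [ 0.0076 -0.8174  0.576 ]]
```

View pics/s5.png

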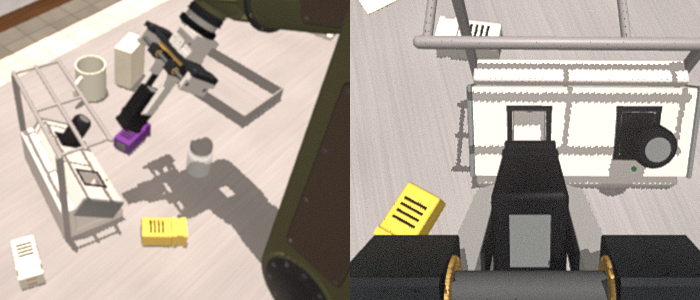

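The pack is out and held. The right half shows the empty bay and the round pack still plugged in. To bring it upright I'll use the same effect at the opposite side, around azimuth −107°. First I'll travel there, high up.

```bash
python3 - <<'E'
from h import *
o=get_obs();M=R.from_euler('xyz',o['eef_rot']).as_matrix()
W2=np.array([.27,-.33,.5]);W3=np.array([-.16,-.53,.5])
print(M.T@(W2-o['ee_pos'])/18, M.T@(W3-W2)/14)
E
```

```text
[-0.0026 -0.0279 -0.0132] [-0.0251 -0.0133 -0.0185]
```

Call:
{"fn": "step_arm", "kwargs": {
  "plan": [
    {"slide": [-0.001, -0.014, -0.006], "spin": 0, "grip": 1},
    {"slide": [-0.0026, -0.028, -0.0132], "spin": 0, "grip": 1},
    {"slide": [-0.0026, -0.028, -0.0132], "spin": 0, "grip": 1},
    {"slide": [-0.0026, -0.028, -0.0132], "spin": 0, "grip": 1},
    {"slide": [-0.0026, -0.028, -0.0132], "spin": 0, "grip": 1},
    {"slide": [-0.0026, -0.028, -0.0132], "spin": 0, "grip": 1},
    {"slide": [-0.0026, -0.028, -0.0132], "spin": 0, "grip": 1},
    {"slide": [-0.0026, -0.028, -0.0132], "spin": 0, "grip": 1},
    {"slide": [-0.0026, -0.028, -0.0132], "spin": 0, "grip": 1},
    {"slide": [-0.0026, -0.028, -0.0132], "spin": 0, "grip": 1},
    {"slide": [-0.0026, -0.028, -0.0132], "spin": 0, "grip": 1},
    {"slide": [-0.0026, -0.028, -0.0132], "spin": 0, "grip": 1},
    {"slide": [-0.0026, -0.028, -0.0132], "spin": 0, "grip": 1},
    {"slide": [-0.0026, -0.028, -0.0132], "spin": 0, "grip": 1},
    {"slide": [-0.0026, -0.028, -0.0132], "spin": 0, "grip": 1},
    {"slide": [-0.0026, -0.028, -0.0132], "spin": 0, "grip": 1},
    {"slide": [-0.0026, -0.028, -0.0132], "spin": 0, "grip": 1},
    {"slide": [-0.0026, -0.028, -0.0132], "spin": 0, "grip": 1}
  ]
}}

```text
time_s: 15.67
ee_pos: [0.276, -0.3199, 0.493]
eef_rot: [-0.956, -0.004, -0.3]
force: [0.8, -0.6, -1.6]
grip_width: 0.0333
```

```bash
python3 st.py
```

```text
[-1.1866  0.1838  1.1265  0.4989  2.2659 -0.6488] [ 0.276  -0.3199  0.493 ] [-0.9556 -0.004  -0.3003] 15.6667
[[ 0.9552  0.1739  0.2394]
 [-0.2958  0.5503  0.7808]
 [ 0.004  -0.8166  0.5771]]
```

Call:
{"fn": "step_arm", "kwargs": {
  "plan": [
    {"slide": [-0.0251, -0.0133, -0.0185], "spin": 0, "grip": 1},
    {"slide": [-0.0251, -0.0133, -0.0185], "spin": 0, "grip": 1},
    {"slide": [-0.0251, -0.0133, -0.0185], "spin": 0, "grip": 1},
    {"slide": [-0.0251, -0.0133, -0.0185], "spin": 0, "grip": 1},
    {"slide": [-0.0251, -0.0133, -0.0185], "spin": 0, "grip": 1},
    {"slide": [-0.0251, -0.0133, -0.0185], "spin": 0, "grip": 1},
    {"slide": [-0.0251, -0.0133, -0.0185], "spin": 0, "grip": 1},
    {"slide": [-0.0251, -0.0133, -0.0185], "spin": 0, "grip": 1},
    {"slide": [-0.0251, -0.0133, -0.0185], "spin": 0, "grip": 1},
    {"slide": [-0.0251, -0.0133, -0.0185], "spin": 0, "grip": 1},
    {"slide": [-0.0251, -0.0133, -0.0185], "spin": 0, "grip": 1},
    {"slide": [-0.0251, -0.0133, -0.0185], "spin": 0, "grip": 1},
    {"slide": [-0.0251, -0.0133, -0.0185], "spin": 0, "grip": 1},
    {"slide": [-0.0251, -0.0133, -0.0185], "spin": 0, "grip": 1}
  ]
}}

```text
time_s: 16.83
ee_pos: [-0.1525, -0.5191, 0.4934]
eef_rot: [-0.956, -0.005, -0.3]
force: [0.1, -1.2, -1.4]
grip_width: 0.0336
```

```bash
python3 st.py
```

```text
[-1.9138  0.7317  0.3416 -0.0467  2.6828 -1.651 ] [-0.1525 -0.5191  0.4934] [-0.9556 -0.0052 -0.2999] 16.8333
[[ 0.9554  0.1745  0.2383]
 [-0.2954  0.5501  0.7811]
 [ 0.0052 -0.8166  0.5771]]
```

Call:
{"fn": "step_arm", "kwargs": {
  "plan": [
    {"slide": [0, -0.037, -0.024], "spin": 0, "grip": 1},
    {"slide": [0, -0.037, -0.024], "spin": 0, "grip": 1},
    {"slide": [0, -0.037, -0.024], "spin": 0, "grip": 1},
    {"slide": [0, -0.036, -0.025], "spin": 0, "grip": 1},
    {"slide": [0, -0.035, -0.026], "spin": 0, "grip": 1},
    {"slide": [0, -0.034, -0.027], "spin": 0, "grip": 1}
  ]
}}

```text
time_s: 17.33
ee_pos: [-0.1657, -0.5595, 0.4593]
eef_rot: [-1.025, -0.006, -0.3]
force: [0.8, 0.2, -2.3]
grip_width: 0.0338
```

```bash
python3 st.py
```

```text
[-1.9136  0.8272  0.2346 -0.0343  2.6246 -1.6398] [-0.1657 -0.5595  0.4593] [-1.0254 -0.0058 -0.3005] 17.3333
[[ 0.9552  0.1583  0.2502]
 [-0.296   0.494   0.8175]
 [ 0.0058 -0.8549  0.5187]]
```

Call:
{"fn": "step_arm", "kwargs": {
  "plan": [
    {"slide": [0, -0.037, -0.02], "spin": 0, "grip": 1},
    {"slide": [0, -0.037, -0.02], "spin": 0, "grip": 1},
    {"slide": [0, -0.037, -0.021], "spin": 0, "grip": 1},
    {"slide": [0, -0.036, -0.022], "spin": 0, "grip": 1},
    {"slide": [0, -0.036, -0.023], "spin": 0, "grip": 1},
    {"slide": [0, -0.035, -0.024], "spin": 0, "grip": 1},
    {"slide": [0, -0.035, -0.024], "spin": 0, "grip": 1},
    {"slide": [0, -0.034, -0.025], "spin": 0, "grip": 1},
    {"slide": [0, -0.034, -0.025], "spin": 0, "grip": 1},
    {"slide": [0, -0.033, -0.026], "spin": 0, "grip": 1},
    {"slide": [0, -0.033, -0.027], "spin": 0, "grip": 1},
    {"slide": [0, -0.033, -0.027], "spin": 0, "grip": 1},
    {"slide": [0, -0.032, -0.028], "spin": 0, "grip": 1},
    {"slide": [0, -0.032, -0.028], "spin": 0, "grip": 1}
  ]
}}

```text
time_s: 18.5
ee_pos: [-0.1854, -0.6063, 0.4324]
eef_rot: [-1.223, -0.009, -0.303]
force: [1.0, -0.5, -2.6]
grip_width: 0.034
```

```bash
python3 st.py
```

```text
[-1.9218  0.8319  0.2357 -0.0124  2.4218 -1.6282] [-0.1854 -0.6063  0.4324] [-1.223  -0.0087 -0.303 ] 18.5
[[ 0.9544  0.1095  0.2776]
 [-0.2983  0.3229  0.8982]
 [ 0.0087 -0.9401  0.3408]]
```

Call:
{"fn": "step_arm", "kwargs": {
  "plan": [
    {"slide": [0, -0.03, -0.04], "spin": 0, "grip": 1},
    {"slide": [0, -0.03, -0.04], "spin": 0, "grip": 1},
    {"slide": [0, -0.03, -0.04], "spin": 0, "grip": 1},
    {"slide": [0, -0.029, -0.04], "spin": 0, "grip": 1},
    {"slide": [0, -0.029, -0.04], "spin": 0, "grip": 1},
    {"slide": [0, -0.028, -0.04], "spin": 0, "grip": 1},
    {"slide": [0, -0.028, -0.04], "spin": 0, "grip": 1},
    {"slide": [0, -0.027, -0.04], "spin": 0, "grip": 1},
    {"slide": [0, -0.026, -0.04], "spin": 0, "grip": 1},
    {"slide": [0, -0.025, -0.04], "spin": 0, "grip": 1},
    {"slide": [0, -0.025, -0.04], "spin": 0, "grip": 1},
    {"slide": [0, -0.025, -0.04], "spin": 0, "grip": 1}
  ]
}}

```text
time_s: 19.5
ee_pos: [-0.2125, -0.6868, 0.3763]
eef_rot: [-1.45, -0.01, -0.303]
force: [-0.4, -0.6, -2.1]
grip_width: 0.0338
```

```bash
python3 st.py
```

```text
[-1.9235  0.8887  0.2357  0.0053  2.1382 -1.6182] [-0.2125 -0.6868  0.3763] [-1.4501 -0.0105 -0.3034] 19.5
[[ 0.9543  0.0459  0.2954]
 [-0.2987  0.1118  0.9478]
 [ 0.0105 -0.9927  0.1204]]
```

Call:
{"fn": "step_arm", "kwargs": {
  "plan": [
    {"slide": [0, -0.025, -0.04], "spin": 0, "grip": 1},
    {"slide": [0, -0.024, -0.04], "spin": 0, "grip": 1},
    {"slide": [0, -0.024, -0.04], "spin": 0, "grip": 1},
    {"slide": [0, -0.023, -0.04], "spin": 0, "grip": 1},
    {"slide": [0, -0.023, -0.04], "spin": 0, "grip": 1},
    {"slide": [0, -0.023, -0.04], "spin": 0, "grip": 1}
  ]
}}

```text
time_s: 20.0
ee_pos: [-0.2232, -0.7176, 0.3794]
eef_rot: [-1.582, -0.011, -0.303]
force: [0.2, -1.0, -3.0]
grip_width: 0.0334
```

```bash
python3 st.py
```

```text
[-1.9252  0.882   0.2357  0.0129  2.0137 -1.6161] [-0.2232 -0.7176  0.3794] [-1.5815 -0.0111 -0.3034] 20.0
[[ 0.9543  0.0074  0.2989]
 [-0.2988 -0.0136  0.9542]
 [ 0.0111 -0.9999 -0.0107]]
```

Call:
{"fn": "step_arm", "kwargs": {
  "plan": [
    {"slide": [0.012, 0, 0.011], "spin": 0, "grip": 1},
    {"slide": [0.024, 0, 0.022], "spin": 0, "grip": 1},
    {"slide": [0.024, 0, 0.022], "spin": 0, "grip": 1},
    {"slide": [0.024, 0, 0.022], "spin": 0, "grip": 1},
    {"slide": [0.024, 0, 0.022], "spin": 0, "grip": 1},
    {"slide": [0.024, 0, 0.022], "spin": 0, "grip": 1},
    {"slide": [0.024, 0, 0.022], "spin": 0, "grip": 1},
    {"slide": [0.024, 0, 0.022], "spin": 0, "grip": 1},
    {"slide": [0.024, 0, 0.022], "spin": 0, "grip": 1},
    {"slide": [0.024, 0, 0.022], "spin": 0, "grip": 1},
    {"slide": [0.024, 0, 0.022], "spin": 0, "grip": 1},
    {"slide": [0.024, 0, 0.022], "spin": 0, "grip": 1},
    {"slide": [0.024, 0, 0.022], "spin": 0, "grip": 1},
    {"slide": [0.024, 0, 0.022], "spin": 0, "grip": 1},
    {"slide": [0.024, 0, 0.022], "spin": 0, "grip": 1},
    {"slide": [0.024, 0, 0.022], "spin": 0, "grip": 1},
    {"slide": [0.024, 0, 0.022], "spin": 0, "grip": 1}
  ]
}}

```text
time_s: 21.42
ee_pos: [0.2625, -0.4895, 0.3812]
eef_rot: [-1.581, -0.012, -0.303]
force: [0.7, 0.1, -2.4]
grip_width: 0.0339
```

```bash
python3 st.py;python3 - <<'E'
from h import *
o=get_obs();M=R.from_euler('xyz',o['eef_rot']).as_matrix()
print(M.T@(np.array([.536,-.285,.22])-o['ee_pos']))
E
```

```text
[-1.1458  0.2402  1.1981  0.0025  1.6874 -0.842 ] [ 0.2625 -0.4895  0.3812] [-1.581  -0.0125 -0.3035] 21.4167
[[ 0.9542  0.0088  0.2989]
 [-0.2988 -0.0135  0.9542]
 [ 0.0125 -0.9999 -0.0102]]
[0.1979 0.1609 0.2786]
```

Call:
{"fn": "step_arm", "kwargs": {
  "plan": [
    {"slide": [0.0165, 0.011, 0.0232], "spin": 0, "grip": 1},
    {"slide": [0.0165, 0.011, 0.0232], "spin": 0, "grip": 1},
    {"slide": [0.0165, 0.011, 0.0232], "spin": 0, "grip": 1},
    {"slide": [0.0165, 0.011, 0.0232], "spin": 0, "grip": 1},
    {"slide": [0.0165, 0.011, 0.0232], "spin": 0, "grip": 1},
    {"slide": [0.0165, 0.011, 0.0232], "spin": 0, "grip": 1},
    {"slide": [0.0165, 0.011, 0.0232], "spin": 0, "grip": 1},
    {"slide": [0.0165, 0.011, 0.0232], "spin": 0, "grip": 1},
    {"slide": [0.0165, 0.018, 0.0232], "spin": 0, "grip": 1},
    {"slide": [0.0165, 0.018, 0.0232], "spin": 0, "grip": 1},
    {"slide": [0.0165, 0.018, 0.0232], "spin": 0, "grip": 1},
    {"slide": [0.0165, 0.018, 0.0232], "spin": 0, "grip": 1},
    {"slide": [0, 0, 0], "spin": 0, "grip": 1}
  ]
}}

```text
time_s: 22.5
ee_pos: [0.5366, -0.2822, 0.2166]
eef_rot: [-1.578, -0.008, -0.3]
force: [-1.4, 0.5, -2.2]
grip_width: 0.0335
```

```bash
python3 st.py; python3 - <<'E'
from h import *
a=cams.camera("side");b=cams.camera("top");cv2.imwrite("pics/s6.png",cv2.convertScaleAbs(np.hstack([a[60:360,200:550],b[60:360,210:560]]),alpha=1.5))
E
```

```text
[-0.5424  0.4135  1.3422 -0.0049  1.3768 -0.2413] [ 0.5366 -0.2822  0.2166] [-1.5777 -0.0077 -0.3001] 22.5
[[ 0.9553  0.0053  0.2957]
 [-0.2956 -0.0088  0.9553]
 [ 0.0077 -0.9999 -0.0069]]
```

View pics/s6.png

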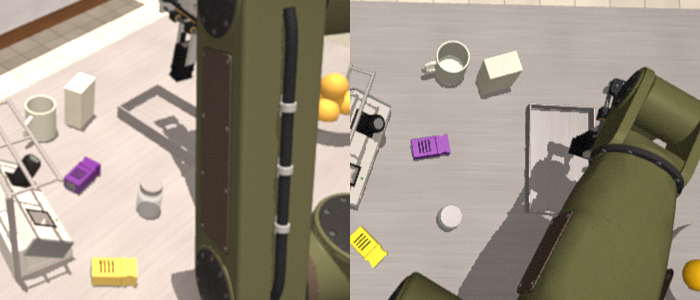

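Call:
{"fn": "step_arm", "kwargs": {
  "plan": [
    {"slide": [0, 0.015, 0], "spin": 0, "grip": 1},
    {"slide": [0, 0.025, 0], "spin": 0, "grip": 1},
    {"slide": [0, 0.025, 0], "spin": 0, "grip": 1},
    {"slide": [0, 0.025, 0], "spin": 0, "grip": 1},
    {"slide": [0, 0.025, 0], "spin": 0, "grip": 1},
    {"slide": [0, 0.02, 0], "spin": 0, "grip": 1},
    {"slide": [0, 0.012, 0], "spin": 0, "grip": 1},
    {"slide": [0, 0.008, 0], "spin": 0, "grip": 1},
    {"slide": [0, 0.004, 0], "spin": 0, "grip": 1},
    {"slide": [0, 0, 0], "spin": 0, "grip": 1}
  ]
}}

```text
time_s: 23.43
ee_pos: [0.5358, -0.288, 0.0618]
eef_rot: [-1.58, -0.012, -0.304]
force: [-0.7, -0.0, -2.3]
grip_width: 0.0333
```

Call:
{"fn": "step_arm", "kwargs": {
  "plan": [
    {"slide": [0, 0.0025, 0], "spin": 0, "grip": 1},
    {"slide": [0, 0.0025, 0], "spin": 0, "grip": 1}
  ]
}}

```text
time_s: 23.6
ee_pos: [0.5364, -0.288, 0.0575]
eef_rot: [-1.58, -0.013, -0.303]
force: [0.1, 0.3, -3.0]
grip_width: 0.0336
```

```bash
python3 st.py; python3 - <<'E'
from h import *
cv2.imwrite("pics/w7.png",cv2.convertScaleAbs(cams.camera("wrist"),alpha=1.5))
E
```

```text
[-0.5504  0.5731  1.4952 -0.0066  1.0582 -0.2437] [ 0.5364 -0.288   0.0575] [-1.5801 -0.0132 -0.3035] 23.6
[[ 0.9542  0.0098  0.2989]
 [-0.2988 -0.0128  0.9542]
 [ 0.0132 -0.9999 -0.0093]]
```

View pics/w7.png

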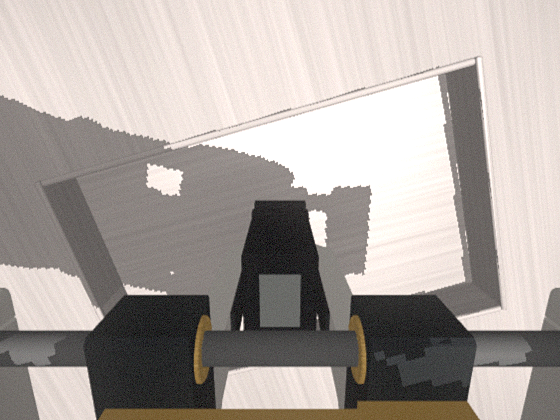

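The pack is held upright inside the tray, well clear of the walls. I'll lower it in small steps and watch the force, which reads about −2.5 N in z while hanging.

Call:
{"fn": "step_arm", "kwargs": {
  "plan": [
    {"slide": [0, 0.002, 0], "spin": 0, "grip": 1},
    {"slide": [0, 0.002, 0], "spin": 0, "grip": 1},
    {"slide": [0, 0.002, 0], "spin": 0, "grip": 1}
  ]
}}

```text
time_s: 23.9
ee_pos: [0.536, -0.2878, 0.0504]
eef_rot: [-1.58, -0.011, -0.303]
force: [0.7, 0.5, -3.7]
grip_width: 0.0337
```

Call:
{"fn": "step_arm", "kwargs": {
  "plan": [
    {"slide": [0, 0.0015, 0], "spin": 0, "grip": 1},
    {"slide": [0, 0.0015, 0], "spin": 0, "grip": 1}
  ]
}}

```text
time_s: 24.07
ee_pos: [0.5361, -0.2878, 0.0487]
eef_rot: [-1.58, -0.011, -0.303]
force: [-9.7, 7.9, 27.7]
grip_width: 0.0335
```

Call:
{"fn": "step_arm", "kwargs": {
  "plan": [
    {"slide": [0, 0.001, 0], "spin": 0, "grip": 1},
    {"slide": [0, 0.001, 0], "spin": 0, "grip": 1}
  ]
}}

```text
time_s: 24.23
ee_pos: [0.5363, -0.2878, 0.0486]
eef_rot: [-1.58, -0.012, -0.303]
force: [-14.6, 11.0, 42.3]
grip_width: 0.0335
```

It made contact at TCP z 0.0487, and my last step pressed it down a bit more, to 42 N. I'll back off to a light touch before releasing.

Call:
{"fn": "step_arm", "kwargs": {
  "plan": [
    {"slide": [0, -0.002, 0], "spin": 0, "grip": 1},
    {"slide": [0, 0, 0], "spin": 0, "grip": 1}
  ]
}}

```text
time_s: 24.4
ee_pos: [0.5364, -0.288, 0.0488]
eef_rot: [-1.58, -0.013, -0.303]
force: [-4.4, 3.3, 13.6]
grip_width: 0.0338
```

Call:
{"fn": "step_arm", "kwargs": {
  "plan": [
    {"slide": [0, -0.0007, 0], "spin": 0, "grip": 1},
    {"slide": [0, 0, 0], "spin": 0, "grip": 1}
  ],
  "force": 20
}}

```text
time_s: 24.57
ee_pos: [0.5364, -0.2879, 0.0488]
eef_rot: [-1.58, -0.012, -0.303]
force: [0.1, 0.9, 7.3]
grip_width: 0.0343
```

Call:
{"fn": "step_arm", "kwargs": {
  "plan": [
    {"slide": [0, -0.0005, 0], "spin": 0, "grip": 1},
    {"slide": [0, 0, 0], "spin": 0, "grip": 1},
    {"slide": [0, 0, 0], "spin": 0, "grip": 0.2},
    {"slide": [0, 0, 0], "spin": 0, "grip": 0.1},
    {"slide": [0, 0, 0], "spin": 0, "grip": 0},
    {"slide": [0, 0, 0], "spin": 0, "grip": -0.4},
    {"slide": [0, 0, 0], "spin": 0, "grip": -0.4},
    {"slide": [0, 0, 0], "spin": 0, "grip": -0.4}
  ],
  "force": 4
}}

```text
time_s: 25.23
ee_pos: [0.5358, -0.2877, 0.0485]
eef_rot: [-1.579, -0.011, -0.303]
force: [0.2, -0.4, -0.1]
grip_width: 0.0632
```

```bash
python3 - <<'E'
from h import *
cv2.imwrite("pics/w8.png",cv2.convertScaleAbs(cams.camera("wrist"),alpha=1.5))
E
```

```text
(no output)
```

View pics/w8.png

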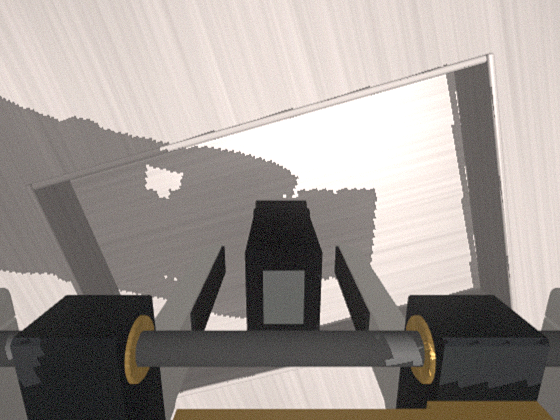

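The pack stands free between the open fingers. I'll retract straight up, fully open.

Call:
{"fn": "step_arm", "kwargs": {
  "plan": [
    {"slide": [0, 0, 0], "spin": 0, "grip": -0.7},
    {"slide": [0, -0.008, 0], "spin": 0, "grip": -0.7},
    {"slide": [0, -0.015, 0], "spin": 0, "grip": -0.7},
    {"slide": [0, -0.02, 0], "spin": 0, "grip": -0.7},
    {"slide": [0, -0.025, 0], "spin": 0, "grip": -0.7},
    {"slide": [0, -0.025, 0], "spin": 0, "grip": -0.7},
    {"slide": [0, -0.03, 0], "spin": 0, "grip": -0.7},
    {"slide": [0, -0.03, 0], "spin": 0, "grip": -0.7},
    {"slide": [0, -0.03, 0], "spin": 0, "grip": -0.7},
    {"slide": [0, -0.03, 0], "spin": 0, "grip": -0.7},
    {"slide": [-0.02, -0.02, -0.02], "spin": 0, "grip": -0.7},
    {"slide": [-0.02, 0, -0.03], "spin": 0, "grip": -0.7},
    {"slide": [-0.02, 0, -0.03], "spin": 0, "grip": -0.7},
    {"slide": [-0.02, 0, -0.03], "spin": 0, "grip": -0.7},
    {"slide": [-0.02, 0, -0.03], "spin": 0, "grip": -0.7},
    {"slide": [-0.01, 0, -0.01], "spin": 0, "grip": -0.7},
    {"slide": [0, 0, 0], "spin": 0, "grip": -0.7}
  ]
}}

```text
time_s: 26.7
ee_pos: [0.3819, -0.3968, 0.2825]
eef_rot: [-1.58, -0.012, -0.307]
force: [-0.4, -0.3, -0.3]
grip_width: 0.08
```

```bash
python3 st.py; python3 - <<'E'
from h import *
a=cams.camera("side");b=cams.camera("top");c=cams.camera("wrist")
cv2.imwrite("pics/s9.png",cv2.convertScaleAbs(np.hstack([a[60:360,100:500],b[60:360,100:500]]),alpha=1.5));cv2.imwrite("pics/w9.png",c)
E
```

```text
[-0.8701  0.2459  1.4117 -0.0019  1.4692 -0.5632] [ 0.3819 -0.3968  0.2825] [-1.5803 -0.0116 -0.3068] 26.7
[[ 0.9533  0.0082  0.3021]
 [-0.3019 -0.0125  0.9532]
 [ 0.0116 -0.9999 -0.0095]]
```

View pics/s9.png

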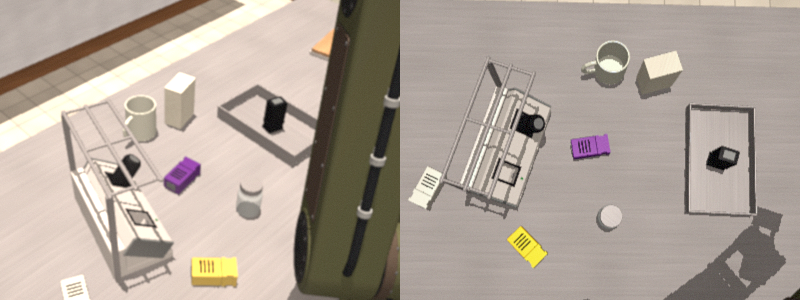

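View pics/w9.png

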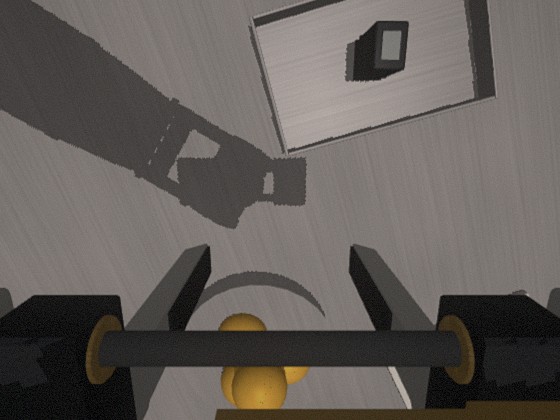

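The side and top views show the pack standing upright in the tray, at (725,157) in the top half of the composite. The round pack is still in its bay, the jar, mug and carton are where they were, and the arm is clear of everything. I'll hand it in.

```bash
python3 -c "
from station import hand_in
print(hand_in())"
```

```text
the job is handed in; nothing more can be done
None
```

The square-cornered battery pack is out of the dock and standing upright in the steel tray. The job took about 27 s of the 45 s and is handed in.

- **Tilting the gripper:** the moves can't tilt the tool directly. I got the 35° lean by pushing the arm against its reach limit, where it gives up orientation for reach. I brought the pack upright the same way on the opposite side.
- **Grip and pull:** I corrected a 3.5 mm sideways error from the wrist picture, then gripped the pack (34 mm opening, as expected). I pulled it straight out along its axis, and it did not slip in the fingers.
- **Set-down:** the pack touched the tray floor about 4 mm higher than I had worked out. My last small step pressed the held pack down, and the wrist force reached about 45 N in total (42 N downward). That is well under the 120 N wrist limit. The 40 N limit is for the arm or gripper body, and I saw no sign that either touched anything. I eased off to about 7 N or less before opening the fingers.
- **Last checks:** the side, top and wrist pictures show the pack upright and free in the tray and the round pack still plugged in. The jar, carton and mug look unmoved, though I compared them by eye and did not measure them again. The gripper is clear of everything, with the wrist force near zero.

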